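# Move the igniter's battery pack into its charger

## Task

The stove's igniter has gone weak: pinch the two orange tabs of its battery pack evenly together to unlatch it, draw it straight up out of the grey igniter box, and push it upright into the white charger on the bamboo shelf, fully down against the sprung contacts, until both tabs spring out under the catches and hold it there. Both sockets are thin plastic and should feel no more than about 10 N: do not tug at the latched pack, push or wrench it with an uneven pinch, or force it down, and leave the other kitchen things where they are.

Things in the scene. Friction and masses are not known exactly. Their poses are not given: they have to be found in the camera images.
- pack_mid (a point): Centre of the black upright battery pack, 30 x 30 mm, 80 mm high, about 0.14 kg: underside 40 mm below this point, top 40 mm above; z up. Its two orange sprung tabs are on its own +y and -y sides, 50 mm over both when out, 40 mm when pinched fully in. It starts snapped into the igniter box with about 1 mm of sideways play and 2 mm up and down.
- tab_a (a joint): Travel of the tab on the pack's +y side: 0 m out (latched), 0.005 m fully in; from 0.004 m the barb is free of the catch. It slides straight in against 2 N at first, 8 N at the end, and springs back. Its thumb plate, 22 mm wide (x), 5 mm thick, reaches from 6 mm above the pack's centre up to its top.
- tab_b (a joint): Travel of the same tab on the -y side. Each tab has a barb on the same piece, 26 to 33 mm below the pack's centre, flat on top, sloped below, reaching 19 mm from the pack's axis when out and inside the pack's side when fully in.
- igniter: Grey igniter box, fixed, 110 x 110 mm, 48 mm high, origin at the centre of its underside, z up. The square socket is in the middle of its flat top; its solid floor is 10 mm above the origin. With the pack home the pack's centre is 50 mm above the origin, its tabs lie along the box's y axis and the thumb plates' lower ends are 8 mm above the box's top.
- igniter_mouth (a point): Centre of the igniter box's socket mouth, level with its top: 32.4 mm square, with a 45-degree yellow lead-in 4 mm wide and deep around it. On its +y and -y sides a catch ledge, underside 22 mm below this point, holds the barbs.
- charger: White charger with teal stripes, fixed on the shelf, 90 x 90 mm, 54 mm high, origin at the centre of its underside, z up. Its socket takes the pack with its tabs along the charger's y axis, either way round. The catches and contacts sit in an inner cradle whose depth differs each time by up to 12 mm and is not measured: a latched pack's centre is 52 to 64 mm above the origin.
- charger_mouth (a point): Centre of the charger's socket mouth, level with its top; mouth and lead-in as on the igniter box. Below, in the cradle, a sprung contact plate, 25 to 37 mm below this point at rest, gives 8 mm, with 3 N at first, 5.5 N at 5 mm, where the barbs pass below the catches, and 7 N at its hard stop. Let go there, it lifts the pack until the barbs bear on the catches.
- shelf: Low slatted bamboo shelf, fixed, 300 mm (x) by 500 mm (y), deck 60 mm high, origin under its centre; carries the charger, mortar, pestle and tub, and at its -y, +x corner a 310 mm post with a spring clip gripping a steel spatula.
- mortar_mid (a point): Middle of the white ceramic mortar with a blue rim, 110 mm across, 73 mm high; leave it alone.
- tub_mid (a point): Middle of the lidded plastic tub, 92 x 92 mm, 65 mm high, blue lid; leave it alone.
- pestle_mid (a point): Middle of the white porcelain pestle, 120 mm long, 30 mm thick, lying along the shelf; leave it alone.
- whisk_mid (a point): Middle of the steel whisk lying on the counter, 260 mm long, 50 mm high; leave it alone.
- sauce_mid (a point): Middle of the amber sauce bottle, 60 mm across, 190 mm high; leave it alone.
Not all that is in view belongs to the job. Of the things that look like the part that bears pack_mid, the largest one is meant.

How it is judged:
On the way, in this order (a step that is already met when the one before it is completed fails the run):
1. both tabs pinched in while the pack is still in the igniter box (z of pack_mid in the frame of igniter below 0.054 m and horizontal distance between pack_mid and igniter below 0.005 m and value of joint each of tab_a, tab_b above 0.003 m), for 0.1 s.
2. the pack drawn clear above the igniter box (z of pack_mid in the frame of igniter above 0.092 m), for 0.1 s.
3. the pack latched down in the charger with both tabs out (z of pack_mid in the frame of charger between 0.048 and 0.066 m and horizontal distance between pack_mid and charger below 0.004 m and angle between pack_mid's own z axis and vertical below 0.08 rad and angle between the y axis of pack_mid and the y axis of charger, either way round below 0.1 rad and value of joint each of tab_a, tab_b below 0.0015 m), for 0.2 s.
At the end, for the whole second after the job is handed in: The pack stands upright (within 0.08 rad) in the charger, tabs along the charger's y axis, its centre within 4 mm of the charger's axis and 48 to 66 mm above its origin, held by the catches: both tabs out to within 1.5 mm. It is released and at rest (all of step 3 and contact force between the fingers and pack below 0.1 N and linear speed of pack below 0.02 m/s); the robot touches nothing.
It fails at once if the pack bears on the igniter box with more than 15 N (contact force between pack and igniter above 15 N).
It fails at once if the pack bears on the charger with more than 20 N (contact force between pack and charger above 20 N).
It fails at once if a bystander shifted by more than 20 mm (distance of any of mortar_mid, tub_mid, pestle_mid, whisk_mid, sauce_mid from where it was at the start of the episode above 0.02 m).
It also fails if it takes over 64 s, if anything falls off the work surface, if the arm or the gripper's body presses on something with over 40 N, if the wrist force passes 120 N, or if a joint passes its speed limit or range.

## Robot

A 6-joint arm with a two-finger parallel gripper is mounted at the origin on the work surface. World frame = base frame: x ahead of the robot, y to its left, z up, the work surface at z = 0. Lengths are in m, angles in rad, forces in N, time in s.
With the tool pointing down it reaches from about 0.425 to 1.125 m from the base axis. Payload 14.9 kg.
Tool frame: the origin (TCP) lies midway between the tips of the shut fingers; the grasp point (between the pads) lies robot.grip_depth behind it (robot.grip_depth is the distance from the TCP to the grasp point, in m); z points along the fingers, y is the direction in which the jaws open and shut (so a half turn about z gives the same grasp; the last joint's range is limited). The gripper opens to 91 mm and grips with 3 to 60 N. Pads are 32 mm wide; open, the fingers measure 118 mm over their backs; the gripper's body (76 mm by 178 mm) begins 60 mm behind the grasp point.
Start: joints at [1.158, 0.379, 1.734, -0, 1.028, -0.033], TCP at [0.26, 0.65, 0.214] pointing down, gripper open.
Joint ranges: [-2.77, 2.77], [-0.74, 2.19], [0, 2.66], [-1.06, 4.2], [0.31, 2.87], [-3.08, 3.08]. Speed limits (rad/s): [1.89, 1.89, 2.39, 3.14, 3.14, 3.14].

## Interface

Orientations are given as a unit quaternion [w, x, y, z].
In Python, from bench import robot, viewer gives the robot as it stands.
- The arm moves only by the tool jog_arm, never from a script. Its argument "deltas" is a list of rows, each an object of numbers: "dx", "dy", "dz": the shift along the world's x, y, z each as a share of 200 mm, from -1 to 1; "ax", "ay", "az": the turn, a rotation vector about the world's x, y, z each as a share of 45 degrees, from -1 to 1; "claw": the finger opening in mm, from 0 to 91.2. In form: [{"dx": .., "dy": .., "dz": .., "ax": .., "ay": .., "az": .., "claw": ..}, ...]. A call has 1 to 20 rows; each row is the pose to reach, as a shift and turn from the pose measured when the call began; what a row does not reach only later rows make up. A row lasts 1/10 s, in which the tool goes at most 50 mm and 8.59 degrees, less where a joint would pass 70% of its speed; a pose out of reach is approached as far as the arm can. A call with a number of a shift or a turn outside -1 to 1 is refused whole. A call with a gripper value outside its range is refused whole. The fingers move at their own pace and stop on an object; the grip force is fixed at half the most. Time passes only in rows, so rows that repeat a pose let the fingers close. It gives the time, the measured TCP pose, the force and the opening at its end, in the units of the state.
- robot.get_obs(): the state, without advancing time (a new reading comes with each control period).
- viewer.camera(name): name is "scene" or "top" or "wrist"; returns a dict with "img" (384x512x3 uint8, red, green, blue), "depth" (384x512 float32, m along the optical axis (not along the pixel's ray), 0 where there is no reading), "fx", "fy", "cx", "cy" (pixels), "cam_to_world" (4x4, takes a point from camera to world coordinates); the wrist camera has in their place "hand_eye" (4x4, takes a point from camera to tool coordinates, whose origin is the TCP and whose axes are the flange's). Camera axes: x right, y down, z forward; pixel columns grow to the right and rows downward; lengths in m; the calibration is good to about 2 mm. A picture is of the moment at which its call begins: read the wrist's pose just before it.
- robot.close_job(): hands the job in, once; it reports no verdict.
The state is a dict: "t": time; "joints": joint angles; "joint_velocities": joint speeds; "tau": joint torques, N m; "tcp_pos": TCP position; "ee_rot": TCP orientation; "contact_force": force on the tool from outside, world axes, zero at the start; "wrist_torque": the same for the moment, N m; "width": finger opening in m.
Only numpy, scipy, OpenCV 4.12 (cv2) and the standard library are available. Lean on these libraries where they do the work, as an engineer would, in place of code of your own. Each camera call takes 0.05 s, during which the arm holds its last target. There are 200 camera calls.

## Working session

There is one attempt and no reset: what is moved stays moved. The work goes in short steps, Python scripts to look and compute and a tool call to move; the robot and the scene stay as the last step left them, time stands still between calls to the robot, and variables do not carry over. Pictures are saved under pics/ and viewed, about 8 in all and at most 12, crops included, and the job is handed in when it is done.

Besides the shell and the picture viewer there is one more tool, called after "Call:" as name(argument=value, ...) on one line, values as JSON. jog_arm: Moves the arm, as the interface text tells. Shift numbers are shares of 200 mm and turn numbers shares of 45 degrees, none past 1 either way. Its arguments: {"type":"object","properties":{"deltas":{"type":"array"}},"required":["deltas"]}

```bash
ls; mkdir -p pics
cat > h.py <<'E'
import numpy as np, cv2
from bench import robot, viewer
from scipy.spatial.transform import Rotation as R
def T_tool(o):
    T=np.eye(4); q=o["ee_rot"]; T[:3,:3]=R.from_quat([q[1],q[2],q[3],q[0]]).as_matrix(); T[:3,3]=o["tcp_pos"]; return T
def cam(name):
    o=robot.get_obs(); c=viewer.camera(name)
    c["T"]=c["cam_to_world"] if name!="wrist" else T_tool(o)@c["hand_eye"]
    return c
def save(c,fn): cv2.imwrite("pics/"+fn,c["img"][:,:,::-1])
def cloud(c):
    v,u=np.mgrid[:384,:512]; d=c["depth"]
    P=np.stack([(u-c["cx"])/c["fx"]*d,(v-c["cy"])/c["fy"]*d,d],-1)
    return P@c["T"][:3,:3].T+c["T"][:3,3]
def onplane(c,u,v,z):
    r=c["T"][:3,:3]@np.array([(u-c["cx"])/c["fx"],(v-c["cy"])/c["fy"],1]); o=c["T"][:3,3]
    return o+r*(z-o[2])/r[2]
E
python3 - <<'E'
from h import *
o=robot.get_obs(); print(o, robot.grip_depth)
a=cam("scene");b=cam("top")
im=np.vstack([a["img"],b["img"]])
np.savez("c0.npz",a=cloud(a),b=cloud(b),ai=a["img"],bi=b["img"])
save(a,"s0.png");save(b,"t0.png")
E
```

```text
pics
{'t': 0.0, 'joints': array([ 1.15770276e+00,  3.79466890e-01,  1.73481733e+00,  2.37389395e-06,
        1.02852755e+00, -3.33259062e-02]), 'joint_velocities': array([ 0.00105389,  0.00132969,  0.00028422, -0.00066465,  0.00012346,
       -0.00101959]), 'tau': array([-2.48769124e-03, -7.63706231e+01, -4.34373629e+01,  6.49402617e-02,
        4.23372549e-02, -1.27244098e-04]), 'tcp_pos': array([0.25934059, 0.64971921, 0.21322938]), 'ee_rot': array([-1.35922676e-04,  1.88745383e-01,  9.82025870e-01, -5.94208037e-04]), 'contact_force': array([-0.46395421, -0.18890819, -0.24972297]), 'wrist_torque': array([-0.00628159, -0.00991156,  0.00654319]), 'width': 0.09139039092133246} 0.0188
```

View pics/s0.png

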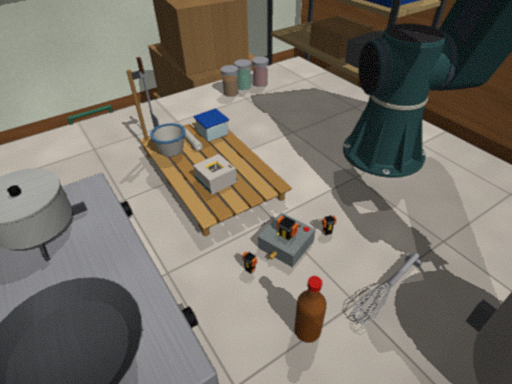

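View pics/t0.png

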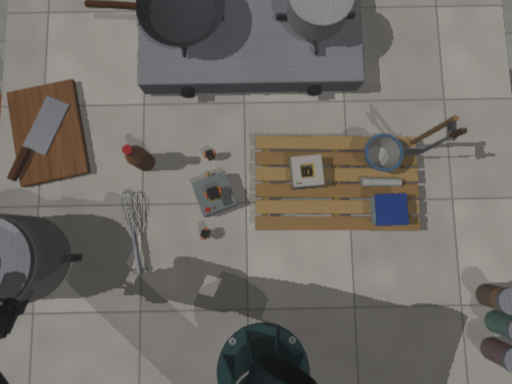

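Scene view: the candidates for the pack are the one in the grey box (scene 288,226; top 214,193) and two small orange/black lookalikes on the counter (scene 249,262 / top 209,154; scene 329,224 / top 205,233). I choose the one in the grey box. The charger is at scene 214,173 / top 307,170. Next I'll check this in a close crop and measure.

Run:
```python
from h import *
d=np.load("c0.npz"); b=d["b"]; bi=d["bi"]
c1=cv2.resize(bi[130:250,180:340],None,fx=5,fy=5,interpolation=cv2.INTER_CUBIC)
cv2.imwrite("pics/crop0.png",c1[:,:,::-1])
hsv=cv2.cvtColor(bi,cv2.COLOR_RGB2HSV)
for (u,v) in [(214,193),(209,154),(205,233),(307,170),(197,190),(226,200),(298,180),(385,150),(390,208),(380,182),(450,125),(460,135)]: print(u,v,b[v,u].round(3))
# top faces by height
def rect(m,name):
    n,l,s,c=cv2.connectedComponentsWithStats(m.astype(np.uint8))
    for i in range(1,n):
        if s[i,4]>25:
            q=b[l==i]; r=cv2.minAreaRect((q[:,:2]*1000).astype(np.float32)); print(name,s[i],c[i].round(1),np.round(r[0],1),np.round(r[1],1),round(r[2],1),q[:,2].mean().round(4))
w=np.zeros((384,512),bool); w[140:225,185:245]=1
rect(w&(abs(b[...,2]-.048)<.006),"ign")
rect(w&(b[...,2]>.075),"pack")
w[:]=0; w[140:200,280:335]=1
rect(w&(abs(b[...,2]-.114)<.008),"chg")
```

```text
214 193 [0.534 0.134 0.09 ]
209 154 [0.661 0.153 0.055]
205 233 [0.417 0.165 0.06 ]
307 170 [ 0.598 -0.145  0.091]
197 190 [0.549 0.191 0.049]
226 200 [0.517 0.102 0.05 ]
298 180 [ 0.565 -0.113  0.114]
385 150 [ 0.659 -0.39   0.07 ]
390 208 [ 0.477 -0.372  0.126]
380 182 [ 0.558 -0.363  0.087]
450 125 [ 0.669 -0.47   0.296]
460 135 [ 0.72  -0.664  0.003]
ign [ 192  171   45   45 1085] [213.9 193.1] [539.7 139.4] [110.3 110.1] 19.6 0.0486
pack [204 186  16  13 126] [211.7 192. ] [475.6  97.2] [184.6  43.2] 35.9 0.1069
chg [290 154  35  33 840] [307. 170.] [ 594.9 -141. ] [90.8 90.6] 3.6 0.1145
```

View pics/crop0.png

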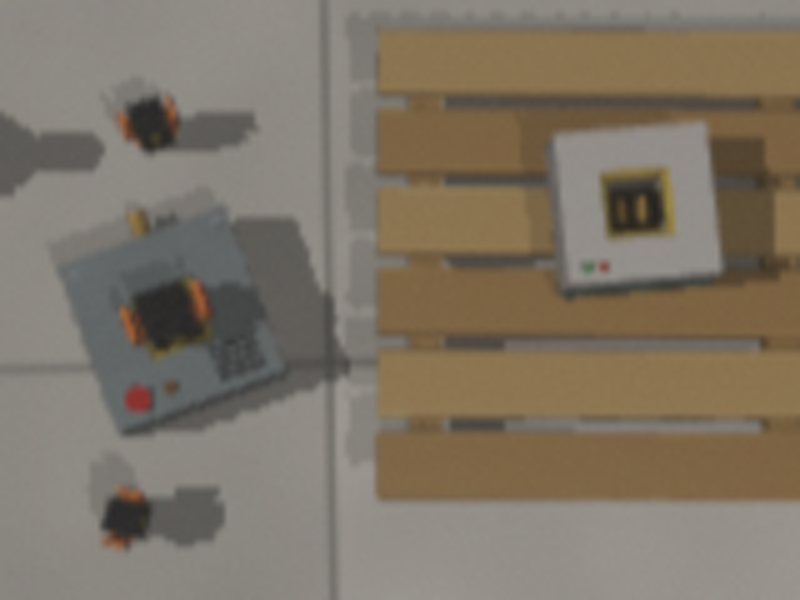

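Crop: the boxed pack (crop 168,313) is clearly the largest, with its tabs left and right. Igniter: (0.540, 0.139), yaw ≈ 19.6°. Charger: (0.595, -0.141), sides at 3.6°, tab axis still to be settled. I'll move above the pack.

Call:
jog_arm(deltas=[{"dx":0.7,"dy":-1,"dz":0.2,"az":0.92,"claw":80},{"dx":0.7,"dy":-1,"dz":0.2,"az":0.92,"claw":80},{"dx":0.7,"dy":-1,"dz":0.2,"az":0.92,"claw":80},{"dx":0.7,"dy":-1,"dz":0.2,"az":0.92,"claw":80},{"dx":0.7,"dy":-1,"dz":0.2,"az":0.92,"claw":80},{"dx":0.7,"dy":-1,"dz":0.2,"az":0.92,"claw":80}])

```text
validation failed for argument at $.de...
```

Call:
jog_arm(deltas=[{"dx":0.7,"dy":-1,"claw":80},{"dx":0.7,"dy":-1,"claw":80},{"dx":0.7,"dy":-1,"claw":80},{"dx":0.7,"dy":-1,"claw":80},{"dx":0.7,"dy":-1,"claw":80},{"dx":0.7,"dy":-1,"claw":80}])

```text
validation failed for argument at $.de...
```

Call:
jog_arm(deltas=[{"dx":0.7,"dy":-1.0,"dz":0.2,"ax":0,"ay":0,"az":0.92,"claw":80},{"dx":0.7,"dy":-1.0,"dz":0.2,"ax":0,"ay":0,"az":0.92,"claw":80},{"dx":0.7,"dy":-1.0,"dz":0.2,"ax":0,"ay":0,"az":0.92,"claw":80},{"dx":0.7,"dy":-1.0,"dz":0.2,"ax":0,"ay":0,"az":0.92,"claw":80},{"dx":0.7,"dy":-1.0,"dz":0.2,"ax":0,"ay":0,"az":0.92,"claw":80},{"dx":0.7,"dy":-1.0,"dz":0.2,"ax":0,"ay":0,"az":0.92,"claw":80}])

```text
t: 0.7
tcp_pos: [0.4019, 0.4464, 0.2542]
ee_rot: [0.001, -0.172, 0.985, -0.001]
contact_force: [-1.3, 0.3, -0.7]
width: 0.0799
```

Call:
jog_arm(deltas=[{"dx":0.5,"dy":-1.0,"dz":0,"ax":0,"ay":0,"az":0,"claw":80},{"dx":0.5,"dy":-1.0,"dz":0,"ax":0,"ay":0,"az":0,"claw":80},{"dx":0.5,"dy":-1.0,"dz":0,"ax":0,"ay":0,"az":0,"claw":80},{"dx":0.5,"dy":-1.0,"dz":0,"ax":0,"ay":0,"az":0,"claw":80},{"dx":0.5,"dy":-1.0,"dz":0,"ax":0,"ay":0,"az":0,"claw":80}])

```text
t: 1.2
tcp_pos: [0.5026, 0.2441, 0.254]
ee_rot: [0.0, -0.171, 0.985, -0.001]
contact_force: [-0.7, 0.1, 0.7]
width: 0.08
```

Call:
jog_arm(deltas=[{"dx":0.18,"dy":-0.54,"dz":-0.2,"ax":0,"ay":0,"az":0,"claw":80},{"dx":0.18,"dy":-0.54,"dz":-0.2,"ax":0,"ay":0,"az":0,"claw":80},{"dx":0.18,"dy":-0.54,"dz":-0.2,"ax":0,"ay":0,"az":0,"claw":80},{"dx":0.18,"dy":-0.54,"dz":-0.2,"ax":0,"ay":0,"az":0,"claw":80},{"dx":0.18,"dy":-0.54,"dz":-0.2,"ax":0,"ay":0,"az":0,"claw":80}])

```text
t: 1.7
tcp_pos: [0.5386, 0.1362, 0.2138]
ee_rot: [0.0, -0.17, 0.985, -0.001]
contact_force: [-0.6, 0.3, -0.1]
width: 0.0801
```

Run:
```python
from h import *
o=robot.get_obs(); print(o["tcp_pos"],o["ee_rot"],o["joints"].round(2))
c=cam("wrist"); save(c,"w1.png"); np.savez("c1.npz",P=cloud(c),img=c["img"]); print(c["hand_eye"].round(3), c["fx"])
p=onplane
# project igniter estimate
```

```text
[0.53855211 0.13623474 0.21379518] [ 1.38471642e-04 -1.69927293e-01  9.85456421e-01 -5.81100881e-04] [ 0.21  0.15  2.03 -0.    0.96 -1.71]
[[-0.001 -0.955 -0.297  0.085]
 [ 1.    -0.001  0.    -0.001]
 [-0.    -0.297  0.955 -0.171]
 [ 0.     0.     0.     1.   ]] 306.7886941830574
```

View pics/w1.png

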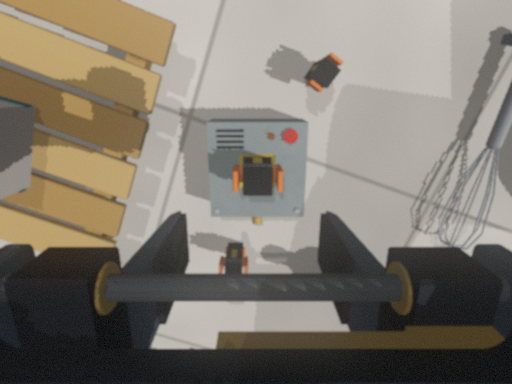

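The box and pack lie square in the image: pack top at (258,177), tabs at (236,180) and (281,180). Measuring.

Run:
```python
from h import *
o=robot.get_obs(); T=T_tool(o)
d=np.load("c1.npz"); P=d["P"]; im=d["img"]; hsv=cv2.cvtColor(im,cv2.COLOR_RGB2HSV)
w=np.zeros((384,512),bool); w[105:230,195:320]=1
def tl(q): return ((q-T[:3,3])@T[:3,:3])*1000   # tool coords
def info(m,n):
    q=P[m]; r=cv2.minAreaRect((q[:,:2]*1000).astype(np.float32)); print(n,m.sum(),np.round(r[0],1),np.round(r[1],1),round(r[2],2),q[:,2].mean().round(4))
    return q
m=w&(abs(P[...,2]-.048)<.003); m=cv2.morphologyEx(m.astype(np.uint8),cv2.MORPH_OPEN,np.ones((3,3)))>0
info(m,"ign")
m=w&(P[...,2]>.083)&(P[...,2]<.1); q=info(m,"packtop"); t=tl(q); print(np.percentile(t[:,0],[1,99]),np.percentile(t[:,1],[1,99]),t.mean(0))
org=w&(hsv[...,0]<15)&(hsv[...,1]>150)&(P[...,2]>.08); 
vs,us=np.nonzero(org)
for s in (us<258,us>=258):
    qq=tl(P[vs[s],us[s]]); print(us[s].min(),us[s].max(),vs[s].min(),vs[s].max(),np.percentile(qq,[2,98],axis=0).round(1).tolist(),qq.mean(0).round(1))
print("yaw tool y",np.degrees(np.arctan2(T[1,1],T[0,1])), T[:3,2].round(4))
```

```text
ign 7361 [537.4 139.1] [110.1 110.2] 19.54 0.0479
packtop 1168 [537.1 139.1] [30.6 51.1] 19.21 0.0894
[-13.51265641  15.57770163] [-22.08408621  27.03055381] [  1.70500488   2.46594962 124.68540795]
233 237 170 190 [[-8.1, -21.0, 123.3], [11.2, -17.2, 129.4]] [  2.5 -18.9 125. ]
277 281 170 190 [[-7.7, 22.8, 123.2], [11.2, 26.8, 126.0]] [  2.7  25.1 124.4]
yaw tool y 109.63441527057363 [ 0.001 -0.001 -1.   ]
```

Call:
jog_arm(deltas=[{"dx":-0.007,"dy":0.0145,"dz":-0.25,"ax":0,"ay":0,"az":0,"claw":70},{"dx":-0.007,"dy":0.0145,"dz":-0.45,"ax":0,"ay":0,"az":0,"claw":64},{"dx":-0.007,"dy":0.0145,"dz":-0.6,"ax":0,"ay":0,"az":0,"claw":60},{"dx":-0.007,"dy":0.0145,"dz":-0.7,"ax":0,"ay":0,"az":0,"claw":56},{"dx":-0.007,"dy":0.0145,"dz":-0.763,"ax":0,"ay":0,"az":0,"claw":56},{"dx":-0.007,"dy":0.0145,"dz":-0.763,"ax":0,"ay":0,"az":0,"claw":56},{"dx":-0.007,"dy":0.0145,"dz":-0.763,"ax":0,"ay":0,"az":0,"claw":56}])

```text
t: 2.45
tcp_pos: [0.5376, 0.1403, 0.0623]
ee_rot: [0.001, -0.171, 0.985, -0.001]
contact_force: [1.0, -0.7, -0.7]
width: 0.0558
```

Run:
```python
from h import *
print(robot.get_obs())
c=cam("wrist"); save(c,"w2.png")
```

```text
{'t': 2.45, 'joints': array([ 2.13842037e-01,  3.88668787e-01,  2.07610483e+00, -1.84201374e-03,
        6.75168097e-01, -1.69870508e+00]), 'joint_velocities': array([-0.00618365, -0.01617919, -0.002598  ,  0.00035822,  0.00138244,
        0.00113744]), 'tau': array([ 2.09525968e-01, -6.16538286e+01, -2.93138301e+01, -2.66266277e-02,
        2.66570156e-02,  1.19481559e-02]), 'tcp_pos': array([0.53760837, 0.14027473, 0.06234558]), 'ee_rot': array([ 8.49460694e-04, -1.70752931e-01,  9.85313363e-01, -5.40260144e-04]), 'contact_force': array([ 1.00738156, -0.7180819 , -0.70217415]), 'wrist_torque': array([ 0.07235604, -0.02108027,  0.03429837]), 'width': 0.05577557641396329}
```

View pics/w2.png

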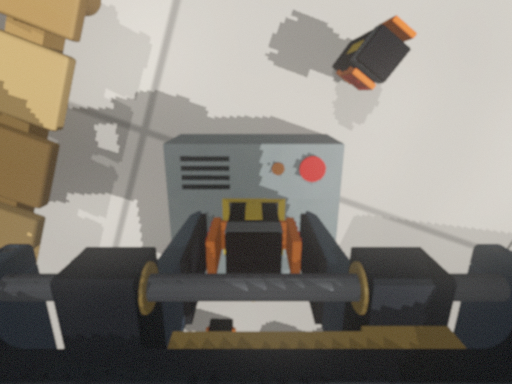

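The pack sits centred between the open fingers (black top 226–281, orange 207–301), about 1 mm to the left of mid. The arm hadn't settled; I'll correct and let it.

Call:
jog_arm(deltas=[{"dx":-0.002,"dy":-0.0055,"dz":-0.004,"ax":0,"ay":0,"az":0,"claw":56},{"dx":-0.002,"dy":-0.0055,"dz":-0.004,"ax":0,"ay":0,"az":0,"claw":56},{"dx":-0.002,"dy":-0.0055,"dz":-0.004,"ax":0,"ay":0,"az":0,"claw":56},{"dx":-0.002,"dy":-0.0055,"dz":-0.004,"ax":0,"ay":0,"az":0,"claw":56}])

```text
t: 2.9
tcp_pos: [0.5376, 0.139, 0.0622]
ee_rot: [0.001, -0.171, 0.985, -0.001]
contact_force: [-0.0, 0.1, -0.5]
width: 0.0561
```

```bash
cat > m.py <<'E'
from h import *
c=cam("wrist"); im=c["img"]; hsv=cv2.cvtColor(im,cv2.COLOR_RGB2HSV)
o=robot.get_obs(); T=T_tool(o); P=cloud(c)
w=np.zeros((384,512),bool); w[205:285,190:320]=1
org=w&(hsv[...,0]<18)&(hsv[...,1]>150)&(hsv[...,2]>90)
for r in range(222,262,6):
    u=np.nonzero(org[r])[0]; print(r,(u.min(),u.max(),u[u<255].max() if (u<255).any() else 0,u[u>255].min() if (u>255).any() else 0) if len(u) else None)
print(o["t"],o["tcp_pos"],o["width"],"F tool",(T[:3,:3].T@o["contact_force"]).round(2),o["wrist_torque"].round(2),c["cx"])
E
python3 m.py
```

```text
222 (np.int64(215), np.int64(294), np.int64(227), np.int64(284))
228 (np.int64(213), np.int64(297), np.int64(226), np.int64(285))
234 (np.int64(211), np.int64(300), np.int64(225), np.int64(285))
240 (np.int64(208), np.int64(302), np.int64(226), np.int64(285))
246 (np.int64(208), np.int64(303), np.int64(226), np.int64(284))
252 (np.int64(208), np.int64(303), np.int64(221), np.int64(290))
258 (np.int64(208), np.int64(302), np.int64(219), np.int64(291))
2.95 [0.53754663 0.1390648  0.06205732] 0.05653435655170921 F tool [-0.08 -0.07  1.14] [0.07 0.03 0.01] 252.98935273222335
```

Call:
jog_arm(deltas=[{"dx":0,"dy":0,"dz":0,"ax":0,"ay":0,"az":0,"claw":52},{"dx":0,"dy":0,"dz":0,"ax":0,"ay":0,"az":0,"claw":50},{"dx":0,"dy":0,"dz":0,"ax":0,"ay":0,"az":0,"claw":49},{"dx":0,"dy":0,"dz":0,"ax":0,"ay":0,"az":0,"claw":48},{"dx":0,"dy":0,"dz":0,"ax":0,"ay":0,"az":0,"claw":48},{"dx":0,"dy":0,"dz":0,"ax":0,"ay":0,"az":0,"claw":48}])

```text
t: 3.55
tcp_pos: [0.5376, 0.1391, 0.0621]
ee_rot: [0.001, -0.171, 0.985, -0.001]
contact_force: [-0.5, 0.2, 1.6]
width: 0.048
```

```bash
python3 m.py|tail -4
```

```text
246 (np.int64(207), np.int64(299), np.int64(224), np.int64(282))
252 (np.int64(207), np.int64(298), np.int64(221), np.int64(285))
258 (np.int64(207), np.int64(298), np.int64(219), np.int64(287))
3.6 [0.53757652 0.13907501 0.06206344] 0.04810629436986895 F tool [ 0.6   0.22 -0.87] [0.15 0.13 0.01] 252.98935273222335
```

Call:
jog_arm(deltas=[{"dx":0,"dy":0,"dz":0,"ax":0,"ay":0,"az":0,"claw":47},{"dx":0,"dy":0,"dz":0,"ax":0,"ay":0,"az":0,"claw":46},{"dx":0,"dy":0,"dz":0,"ax":0,"ay":0,"az":0,"claw":45},{"dx":0,"dy":0,"dz":0,"ax":0,"ay":0,"az":0,"claw":45},{"dx":0,"dy":0,"dz":0,"ax":0,"ay":0,"az":0,"claw":45}])

```text
t: 4.1
tcp_pos: [0.5376, 0.1391, 0.0621]
ee_rot: [0.001, -0.171, 0.985, -0.001]
contact_force: [-0.3, 1.7, 1.6]
width: 0.0451
```

```bash
python3 m.py|tail -4
```

```text
246 (np.int64(210), np.int64(296), np.int64(223), np.int64(283))
252 (np.int64(210), np.int64(296), np.int64(223), np.int64(283))
258 (np.int64(210), np.int64(296), np.int64(221), np.int64(285))
4.15 [0.53758898 0.13907216 0.06209691] 0.044903729983855195 F tool [ 1.07 -0.09 -2.1 ] [ 0.13  0.07 -0.02] 252.98935273222335
```

Call:
jog_arm(deltas=[{"dx":0,"dy":0,"dz":0,"ax":0,"ay":0,"az":0,"claw":44},{"dx":0,"dy":0,"dz":0,"ax":0,"ay":0,"az":0,"claw":43},{"dx":0,"dy":0,"dz":0,"ax":0,"ay":0,"az":0,"claw":42},{"dx":0,"dy":0,"dz":0,"ax":0,"ay":0,"az":0,"claw":41},{"dx":0,"dy":0,"dz":0,"ax":0,"ay":0,"az":0,"claw":40.5},{"dx":0,"dy":0,"dz":0,"ax":0,"ay":0,"az":0,"claw":40.5}])

```text
t: 4.75
tcp_pos: [0.5376, 0.1391, 0.0621]
ee_rot: [0.001, -0.171, 0.985, -0.001]
contact_force: [-0.9, 1.1, 2.4]
width: 0.0406
```

```bash
python3 m.py|tail -4
```

```text
246 (np.int64(214), np.int64(292), np.int64(223), np.int64(283))
252 (np.int64(214), np.int64(292), np.int64(224), np.int64(282))
258 (np.int64(214), np.int64(292), np.int64(224), np.int64(282))
4.8 [0.53764064 0.1390721  0.0621138 ] 0.04078308004862152 F tool [ 0.47  0.52 -3.02] [0.17 0.13 0.02] 252.98935273222335
```

Call:
jog_arm(deltas=[{"dx":0,"dy":0,"dz":0,"ax":0,"ay":0,"az":0,"claw":39},{"dx":0,"dy":0,"dz":0,"ax":0,"ay":0,"az":0,"claw":38},{"dx":0,"dy":0,"dz":0,"ax":0,"ay":0,"az":0,"claw":38},{"dx":0,"dy":0,"dz":0.008,"ax":0,"ay":0,"az":0,"claw":38},{"dx":0,"dy":0,"dz":0.016,"ax":0,"ay":0,"az":0,"claw":38},{"dx":0,"dy":0,"dz":0.016,"ax":0,"ay":0,"az":0,"claw":38}])

```text
t: 5.4
tcp_pos: [0.5376, 0.139, 0.0654]
ee_rot: [0.001, -0.171, 0.985, -0.001]
contact_force: [-0.2, 0.3, -1.7]
width: 0.0377
```

```bash
python3 m.py|tail -4
```

```text
246 (np.int64(216), np.int64(290), np.int64(223), np.int64(281))
252 (np.int64(217), np.int64(290), np.int64(224), np.int64(281))
258 (np.int64(217), np.int64(289), np.int64(224), np.int64(281))
5.45 [0.53757709 0.13900276 0.06529892] 0.03799554768998141 F tool [-0.04  0.56  1.29] [ 0.02  0.02 -0.01] 252.98935273222335
```

Call:
jog_arm(deltas=[{"dx":0,"dy":0,"dz":0.05,"ax":0,"ay":0,"az":0,"claw":36},{"dx":0,"dy":0,"dz":0.1,"ax":0,"ay":0,"az":0,"claw":36},{"dx":0,"dy":0,"dz":0.15,"ax":0,"ay":0,"az":0,"claw":36},{"dx":0,"dy":0,"dz":0.2,"ax":0,"ay":0,"az":0,"claw":36},{"dx":0,"dy":0,"dz":0.25,"ax":0,"ay":0,"az":0,"claw":36},{"dx":0,"dy":0,"dz":0.35,"ax":0,"ay":0,"az":0,"claw":36},{"dx":0,"dy":0,"dz":0.5,"ax":0,"ay":0,"az":0,"claw":36},{"dx":0,"dy":0,"dz":0.7,"ax":0,"ay":0,"az":0,"claw":36},{"dx":0,"dy":0,"dz":0.9,"ax":0,"ay":0,"az":0,"claw":36},{"dx":0,"dy":0,"dz":0.9,"ax":0,"ay":0,"az":0,"claw":36},{"dx":0,"dy":0,"dz":0.9,"ax":0,"ay":0,"az":0,"claw":36}])

```text
t: 6.55
tcp_pos: [0.5378, 0.1391, 0.2463]
ee_rot: [0.002, -0.171, 0.985, -0.001]
contact_force: [0.2, 0.7, -1.8]
width: 0.0364
```

Call:
jog_arm(deltas=[{"dx":0.32,"dy":-0.7,"dz":0,"ax":0,"ay":0,"az":-0.2,"claw":36},{"dx":0.32,"dy":-0.7,"dz":0,"ax":0,"ay":0,"az":-0.355,"claw":36},{"dx":0.32,"dy":-0.7,"dz":0,"ax":0,"ay":0,"az":-0.355,"claw":36},{"dx":0.32,"dy":-0.7,"dz":0,"ax":0,"ay":0,"az":-0.355,"claw":36}])

```text
t: 6.95
tcp_pos: [0.6026, -0.0049, 0.2448]
ee_rot: [0.001, -0.03, 1.0, -0.001]
contact_force: [-0.6, 0.3, -0.7]
width: 0.0364
```

Call:
jog_arm(deltas=[{"dx":0.33,"dy":-0.7,"dz":0,"ax":0,"ay":0,"az":0,"claw":36},{"dx":0.33,"dy":-0.7,"dz":0,"ax":0,"ay":0,"az":0,"claw":36},{"dx":0.33,"dy":-0.7,"dz":0,"ax":0,"ay":0,"az":0,"claw":36},{"dx":0.33,"dy":-0.7,"dz":0,"ax":0,"ay":0,"az":0,"claw":36},{"dx":0.33,"dy":-0.7,"dz":0,"ax":0,"ay":0,"az":0,"claw":36}])

```text
t: 7.45
tcp_pos: [0.668, -0.1458, 0.2429]
ee_rot: [0.0, -0.03, 1.0, -0.001]
contact_force: [0.2, 1.0, -0.6]
width: 0.0367
```

Run:
```python
from h import *
o=robot.get_obs(); print(o["tcp_pos"],o["ee_rot"],o["contact_force"],o["width"],o["joints"].round(2))
c=cam("wrist"); save(c,"w3.png"); np.savez("c3.npz",P=cloud(c),img=c["img"])
```

```text
[ 0.66803607 -0.14576935  0.24286449] [ 1.69324866e-04 -2.95653026e-02  9.99562588e-01 -7.05428872e-04] [ 0.20743185  0.95282394 -0.55684207] 0.03669558513395334 [-0.25  0.32  1.75 -0.    1.06 -1.88]
```

View pics/w3.png

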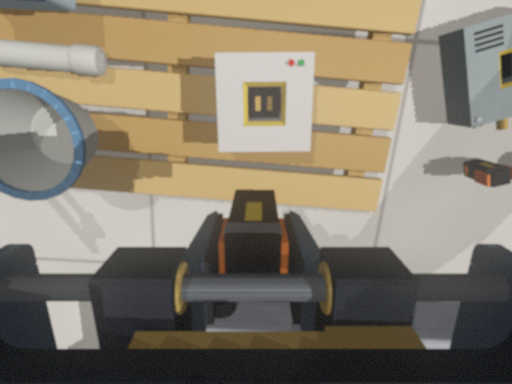

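Pack still held with tabs in; charger mouth at (265,103), lights at (291–301,63). I'll look inside the socket for the catches.

Run:
```python
from h import *
d=np.load("c3.npz"); P=d["P"]; im=d["img"]
a=im[75:132,236:294].astype(float); a=np.clip(255*(a/255)**.5,0,255).astype(np.uint8)
a=cv2.resize(a,(580,570),interpolation=cv2.INTER_CUBIC)
cv2.imwrite("pics/w3c.png",a[:,:,::-1])
w=np.zeros((384,512),bool); w[40:160,205:325]=1
m=w&(abs(P[...,2]-.114)<.003); m=cv2.morphologyEx(m.astype(np.uint8),cv2.MORPH_OPEN,np.ones((3,3)))>0
q=P[m]; r=cv2.minAreaRect((q[:,:2]*1000).astype(np.float32)); print(r,q[:,2].mean())
# mouth via yellow on plane
hsv=cv2.cvtColor(im,cv2.COLOR_RGB2HSV)
y=w&(hsv[...,0]>18)&(hsv[...,0]<35)&(hsv[...,1]>140); y[:, :238]=0;y[:,292:]=0;y[:75]=0;y[132:]=0
q=P[y]; r=cv2.minAreaRect((q[q[:,2]>.105][:,:2]*1000).astype(np.float32)); print(r)
print((P[80:128:4,240:292:4,2]*1000).astype(int))
```

```text
((593.076171875, -141.19326782226562), (90.02446746826172, 90.2999496459961), 3.9426374435424805) 0.11379433532629744
((0.0, 0.0), (0.0, 0.0), 0.0)
[[113 113 113 113 113 113 113 114 112 113 112 113 112]
 [114 110 112 111 111 112 112 110 111 111 111 112 113]
 [114 112  63  65  64  64  63  63  64  62 102 114 113]
 [114 111  62  89  88  87  88  88  87  63 104 113 113]
 [113 111  63  86  89  88  88  88  88  64 105 114 113]
 [113 112  64  89  88  86  88  87  89  64 106 112 112]
 [114 113  64  87  89  89  88  89  88  64 107 113 112]
 [113 111  62  88  89  88  88  89  88  62 413 112 114]
 [114 111  63  88  88  88  88  86  88  63 108 113 114]
 [113 113  62  88  88  88  88  87  88  64 109 113 113]
 [113 112  93  93  93  93  93  93  94  93 109 113 112]
 [114 113 111 111 111 111 111 112 112 110 113 115 114]]
```

View pics/w3c.png

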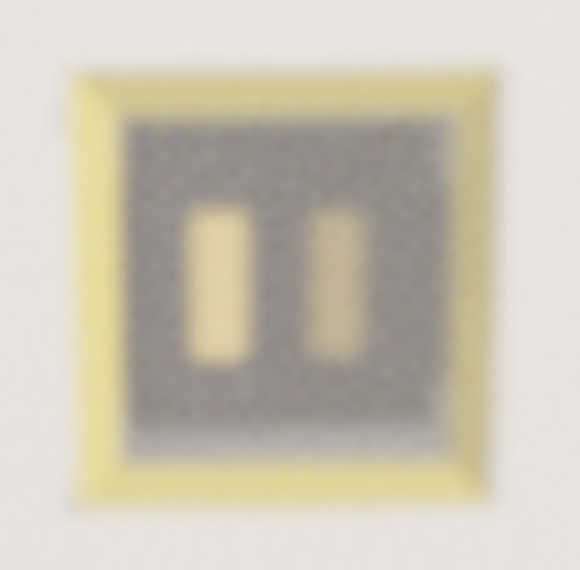

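The contact plate lies about 26 mm below the mouth, and the two contact bars are spaced along tool y. No catches are visible from here, so I'll check the charger's sides in the scene view.

Run:
```python
from h import *
d=np.load("c0.npz")
c=cam("scene"); a=cv2.resize(c["img"][145:270,180:345],None,fx=4.8,fy=4.8,interpolation=cv2.INTER_CUBIC)
cv2.imwrite("pics/s1.png",a[:,:,::-1]); print(c["T"][:3,3])
```

```text
[0.94977528 0.63761028 0.77389254]
```

View pics/s1.png

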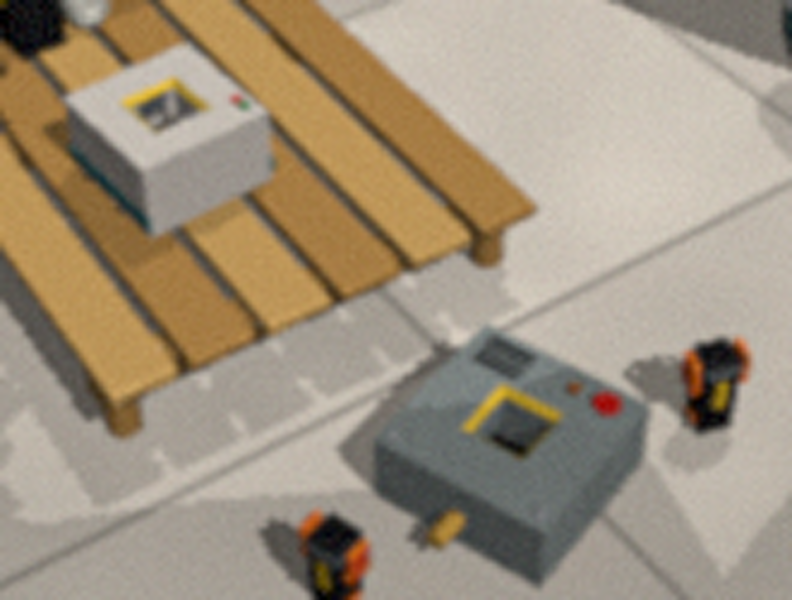

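Teal stripe on the charger's +x side and the pipe on the igniter's +x side; both have lights in the matching corner. So the charger's y axis is at yaw ≈ 3.8°, matching the present tool heading. I'll compute the offset.

Run:
```python
from h import *
o=robot.get_obs(); T=T_tool(o); c=cam("wrist"); print(o["t"],o["tcp_pos"])
m=onplane(c,264.0,103.4,.114); print("mouth",m)
P=cloud(c); 
hsv=cv2.cvtColor(c["img"],cv2.COLOR_RGB2HSV)
y=(hsv[...,0]>18)&(hsv[...,0]<38)&(hsv[...,1]>90); y2=np.zeros_like(y); y2[75:132,236:294]=y[75:132,236:294]
us=np.nonzero(y2)[::-1]; pts=np.array([onplane(c,u,v,.114)[:2]*1000 for u,v in zip(*us)],np.float32); print(cv2.minAreaRect(pts))
# held pack in tool frame: points in 3D near
Q=((P-T[:3,3])@T[:3,:3])*1000
s=(abs(Q[...,0])<30)&(abs(Q[...,1])<30)&(Q[...,2]<55)&(Q[...,2]>-40)&(c["depth"]>0)
for lo in range(-40,55,8):
    k=s&(Q[...,2]>=lo)&(Q[...,2]<lo+8)
    if k.sum()>10: print(lo,k.sum(),np.percentile(Q[k],[2,98],axis=0).round(1).tolist())
print(np.degrees(np.arctan2(T[1,1],T[0,1])),T[:3,2].round(4))
```

```text
7.55 [ 0.66764932 -0.14381483  0.24356804]
mouth [ 0.59197454 -0.13901566  0.114     ]
((593.024658203125, -141.12879943847656), (38.261932373046875, 38.73368453979492), 3.4736382961273193)
-40 495 [[-0.8, -29.2, -39.9], [18.2, 27.6, -32.2]]
-32 3110 [[-6.8, -24.8, -30.7], [17.8, 22.7, -24.5]]
-24 723 [[10.6, -27.5, -23.8], [18.0, 25.6, -16.2]]
-16 539 [[10.7, -27.1, -15.9], [18.0, 25.0, -8.2]]
-8 477 [[10.8, -26.0, -7.9], [17.9, 23.9, -0.2]]
0 286 [[10.6, -19.5, 0.1], [15.6, 16.8, 7.7]]
8 211 [[14.2, -15.0, 8.2], [15.6, 13.2, 15.7]]
16 183 [[14.4, -14.9, 16.2], [15.5, 13.6, 23.7]]
24 168 [[14.3, -14.5, 24.3], [15.3, 13.7, 31.9]]
32 139 [[14.6, -14.6, 32.3], [15.3, 13.4, 39.6]]
40 145 [[14.6, -14.3, 40.1], [15.5, 13.8, 47.8]]
48 45 [[14.5, -13.7, 48.1], [15.3, 14.2, 51.0]]
93.50566679967795 [ 9.0e-04 -1.4e-03 -1.0e+00]
```

Call:
jog_arm(deltas=[{"dx":-0.2,"dy":0.0155,"dz":0,"ax":0,"ay":0,"az":0.004,"claw":36},{"dx":-0.33,"dy":0.0155,"dz":0,"ax":0,"ay":0,"az":0.004,"claw":36},{"dx":-0.373,"dy":0.0155,"dz":-0.1,"ax":0,"ay":0,"az":0.004,"claw":36},{"dx":-0.373,"dy":0.0155,"dz":-0.25,"ax":0,"ay":0,"az":0.004,"claw":36},{"dx":-0.373,"dy":0.0155,"dz":-0.318,"ax":0,"ay":0,"az":0.004,"claw":36},{"dx":-0.373,"dy":0.0155,"dz":-0.318,"ax":0,"ay":0,"az":0.004,"claw":36},{"dx":-0.373,"dy":0.0155,"dz":-0.318,"ax":0,"ay":0,"az":0.004,"claw":36},{"dx":-0.373,"dy":0.0155,"dz":-0.318,"ax":0,"ay":0,"az":0.004,"claw":36}])

```text
t: 8.4
tcp_pos: [0.594, -0.1403, 0.1816]
ee_rot: [0.001, -0.033, 0.999, -0.001]
contact_force: [-0.8, -0.1, -1.2]
width: 0.0361
```

```bash
cat > n.py <<'E'
from h import *
c=cam("wrist"); c=cam("wrist"); o=robot.get_obs(); T=T_tool(o); P=cloud(c); save(c,"w4.png")
Q=((P-T[:3,3])@T[:3,:3])*1000
s=(abs(Q[...,0])<20)&(abs(Q[...,1])<18)&(Q[...,2]>10)&(Q[...,2]<50)&(c["depth"]>0)
print("pack",np.percentile(Q[s],[2,50,98],axis=0).round(1).tolist())
m=(abs(P[...,2]-.114)<.003)&(abs(P[...,0]-.593)<.06)&(abs(P[...,1]+.141)<.06)
m=cv2.morphologyEx(m.astype(np.uint8),cv2.MORPH_OPEN,np.ones((3,3)))>0
q=Q[m]; print("top",m.sum(),np.percentile(q,[.3,99.7],axis=0).round(1).tolist(),P[m][:,2].mean())
hsv=cv2.cvtColor(c["img"],cv2.COLOR_RGB2HSV)
y=(hsv[...,0]>18)&(hsv[...,0]<38)&(hsv[...,1]>90)&(P[...,2]>.1)&(P[...,2]<.118)&(abs(P[...,0]-.593)<.03)&(abs(P[...,1]+.141)<.03)
q=Q[y]; print("yellow",y.sum(),np.percentile(q,[1,99],axis=0).round(1).tolist() if y.sum() else 0)
print(o["t"],o["tcp_pos"],o["width"],o["contact_force"].round(2),o["wrist_torque"].round(2))
E
python3 n.py
```

```text
pack [[14.3, -14.6, 10.7], [14.9, -0.1, 27.1], [15.4, 13.6, 49.2]]
top 6215 [[-17.3, -45.4, 65.0], [46.1, 44.1, 70.1]] 0.11376315414034777
yellow 315 [[-2.6, -19.8, 67.8], [19.9, 18.9, 76.9]]
8.5 [ 0.59379439 -0.14045995  0.18143655] 0.036121437515820455 [-0.2   0.35 -0.69] [-0.    0.04  0.01]
```

View pics/w4.png

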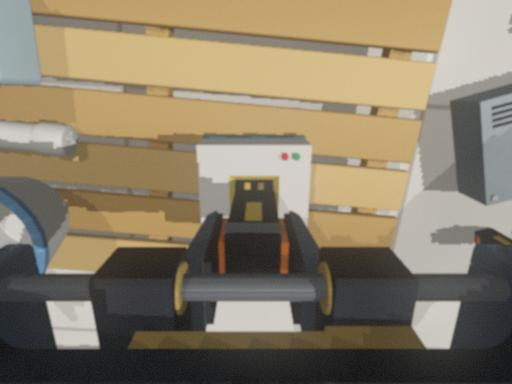

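Pack above the mouth, centred in y (-0.5 vs -0.5 mm); shift x by −0.7 mm and enter slowly.

Call:
jog_arm(deltas=[{"dx":-0.0037,"dy":0,"dz":-0.03,"ax":0,"ay":0,"az":0,"claw":36},{"dx":-0.0037,"dy":0,"dz":-0.05,"ax":0,"ay":0,"az":0,"claw":36},{"dx":-0.0037,"dy":0,"dz":-0.065,"ax":0,"ay":0,"az":0,"claw":36},{"dx":-0.0037,"dy":0,"dz":-0.075,"ax":0,"ay":0,"az":0,"claw":36},{"dx":-0.0037,"dy":0,"dz":-0.085,"ax":0,"ay":0,"az":0,"claw":36},{"dx":-0.0037,"dy":0,"dz":-0.095,"ax":0,"ay":0,"az":0,"claw":36},{"dx":-0.0037,"dy":0,"dz":-0.1,"ax":0,"ay":0,"az":0,"claw":36},{"dx":-0.0037,"dy":0,"dz":-0.1,"ax":0,"ay":0,"az":0,"claw":36},{"dx":-0.0037,"dy":0,"dz":-0.1,"ax":0,"ay":0,"az":0,"claw":36}])

```text
t: 9.4
tcp_pos: [0.5931, -0.1405, 0.1615]
ee_rot: [0.001, -0.032, 0.999, -0.001]
contact_force: [-1.1, 0.2, -0.9]
width: 0.0365
```

```bash
python3 n.py
```

```text
pack [[13.4, -14.9, 10.6], [15.0, -0.2, 29.7], [19.2, 17.2, 49.8]]
top 6697 [[-14.5, -45.5, 44.8], [45.3, 44.1, 50.2]] 0.11378570191182001
yellow 353 [[-3.8, -20.0, 47.7], [19.3, 18.9, 52.9]]
9.5 [ 0.59310851 -0.14048485  0.16152572] 0.03647088797803018 [ 0.72 -0.4  -2.44] [ 0.05 -0.01 -0.  ]
```

Call:
jog_arm(deltas=[{"dx":0,"dy":0,"dz":-0.01,"ax":0,"ay":0,"az":0,"claw":36},{"dx":0,"dy":0,"dz":-0.02,"ax":0,"ay":0,"az":0,"claw":36},{"dx":0,"dy":0,"dz":-0.03,"ax":0,"ay":0,"az":0,"claw":36},{"dx":0,"dy":0,"dz":-0.03,"ax":0,"ay":0,"az":0,"claw":36},{"dx":0,"dy":0,"dz":-0.03,"ax":0,"ay":0,"az":0,"claw":36}])

```text
t: 10.0
tcp_pos: [0.5931, -0.1405, 0.1554]
ee_rot: [0.001, -0.033, 0.999, -0.001]
contact_force: [0.2, 0.4, -0.5]
width: 0.0361
```

Call:
jog_arm(deltas=[{"dx":0,"dy":0,"dz":-0.015,"ax":0,"ay":0,"az":0,"claw":36},{"dx":0,"dy":0,"dz":-0.03,"ax":0,"ay":0,"az":0,"claw":36},{"dx":0,"dy":0,"dz":-0.045,"ax":0,"ay":0,"az":0,"claw":36},{"dx":0,"dy":0,"dz":-0.055,"ax":0,"ay":0,"az":0,"claw":36},{"dx":0,"dy":0,"dz":-0.055,"ax":0,"ay":0,"az":0,"claw":36},{"dx":0,"dy":0,"dz":-0.055,"ax":0,"ay":0,"az":0,"claw":36}])

```text
t: 10.6
tcp_pos: [0.5931, -0.1405, 0.1444]
ee_rot: [0.001, -0.032, 0.999, -0.001]
contact_force: [0.1, -0.0, -1.5]
width: 0.0363
```

```bash
python3 m.py|tail -1
```

```text
10.65 [ 0.59315884 -0.14049646  0.14449824] 0.03623196238500564 F tool [ 0.16 -0.66  1.39] [0.06 0.03 0.06] 252.98935273222335
```

Call:
jog_arm(deltas=[{"dx":0,"dy":0,"dz":-0.01,"ax":0,"ay":0,"az":0,"claw":36},{"dx":0,"dy":0,"dz":-0.02,"ax":0,"ay":0,"az":0,"claw":36},{"dx":0,"dy":0,"dz":-0.025,"ax":0,"ay":0,"az":0,"claw":36},{"dx":0,"dy":0,"dz":-0.03,"ax":0,"ay":0,"az":0,"claw":36},{"dx":0,"dy":0,"dz":-0.035,"ax":0,"ay":0,"az":0,"claw":36},{"dx":0,"dy":0,"dz":-0.035,"ax":0,"ay":0,"az":0,"claw":36}])

```text
t: 11.25
tcp_pos: [0.5933, -0.1405, 0.1376]
ee_rot: [0.002, -0.033, 0.999, -0.001]
contact_force: [0.2, 1.0, 3.5]
width: 0.0358
```

Call:
jog_arm(deltas=[{"dx":0,"dy":0,"dz":-0.005,"ax":0,"ay":0,"az":0,"claw":36},{"dx":0,"dy":0,"dz":-0.01,"ax":0,"ay":0,"az":0,"claw":36},{"dx":0,"dy":0,"dz":-0.01,"ax":0,"ay":0,"az":0,"claw":36},{"dx":0,"dy":0,"dz":-0.01,"ax":0,"ay":0,"az":0,"claw":36}])

```text
t: 11.65
tcp_pos: [0.5933, -0.1405, 0.1356]
ee_rot: [0.002, -0.032, 0.999, -0.001]
contact_force: [-0.6, 0.5, 5.6]
width: 0.0364
```

```bash
python3 m.py|tail -1;python3 m.py|tail -1
```

```text
11.7 [ 0.59333811 -0.14051745  0.13561131] 0.0361548785111022 F tool [ 0.51  0.55 -4.4 ] [0.1  0.01 0.02] 252.98935273222335
11.75 [ 0.59332256 -0.14051054  0.13561463] 0.03643919626929966 F tool [-0.02  0.44 -4.33] [0.1  0.07 0.04] 252.98935273222335
```

Call:
jog_arm(deltas=[{"dx":0,"dy":0,"dz":-0.005,"ax":0,"ay":0,"az":0,"claw":36},{"dx":0,"dy":0,"dz":-0.0075,"ax":0,"ay":0,"az":0,"claw":36},{"dx":0,"dy":0,"dz":-0.0075,"ax":0,"ay":0,"az":0,"claw":36},{"dx":0,"dy":0,"dz":-0.0075,"ax":0,"ay":0,"az":0,"claw":36}])

```text
t: 12.15
tcp_pos: [0.5934, -0.1405, 0.1341]
ee_rot: [0.002, -0.033, 0.999, -0.001]
contact_force: [-0.9, 0.4, 4.6]
width: 0.0361
```

```bash
python3 m.py|tail -1;python3 m.py|tail -1;python3 m.py|tail -1
```

```text
12.2 [ 0.59334963 -0.14049286  0.13413074] 0.03651959999741884 F tool [ 1.28  0.93 -3.85] [0.14 0.13 0.04] 252.98935273222335
12.25 [ 0.59335391 -0.14055198  0.1341518 ] 0.036183299570198876 F tool [ 1.46  1.09 -4.75] [ 0.17  0.16 -0.03] 252.98935273222335
12.3 [ 0.59335936 -0.14053205  0.13414103] 0.03633918757927547 F tool [ 1.22  1.72 -4.84] [0.09 0.08 0.01] 252.98935273222335
```

Call:
jog_arm(deltas=[{"dx":0,"dy":0,"dz":-0.004,"ax":0,"ay":0,"az":0,"claw":36},{"dx":0,"dy":0,"dz":-0.0065,"ax":0,"ay":0,"az":0,"claw":36},{"dx":0,"dy":0,"dz":-0.0065,"ax":0,"ay":0,"az":0,"claw":36},{"dx":0,"dy":0,"dz":-0.0065,"ax":0,"ay":0,"az":0,"claw":36}])

```text
t: 12.7
tcp_pos: [0.5934, -0.1405, 0.133]
ee_rot: [0.002, -0.033, 0.999, -0.001]
contact_force: [-0.8, 0.6, 6.6]
width: 0.0364
```

```bash
python3 m.py|tail -1;python3 m.py|tail -1;python3 m.py|tail -1
```

```text
12.75 [ 0.59345945 -0.14055398  0.1330671 ] 0.03631345382413643 F tool [-0.03  1.12 -7.5 ] [ 0.2   0.27 -0.  ] 252.98935273222335
12.8 [ 0.59339841 -0.14052635  0.13301044] 0.03608443853098087 F tool [ 0.62  0.53 -7.23] [ 0.19  0.29 -0.02] 252.98935273222335
12.85 [ 0.59345348 -0.1405366   0.13305458] 0.036336728648126704 F tool [ 0.53  0.78 -7.43] [ 0.19  0.23 -0.06] 252.98935273222335
```

Call:
jog_arm(deltas=[{"dx":0,"dy":0,"dz":0,"ax":0,"ay":0,"az":0,"claw":64},{"dx":0,"dy":0,"dz":0,"ax":0,"ay":0,"az":0,"claw":64},{"dx":0,"dy":0,"dz":0,"ax":0,"ay":0,"az":0,"claw":64},{"dx":0,"dy":0,"dz":0,"ax":0,"ay":0,"az":0,"claw":64}])

```text
t: 13.25
tcp_pos: [0.5932, -0.1405, 0.1327]
ee_rot: [0.001, -0.033, 0.999, -0.001]
contact_force: [-0.3, 0.6, 0.5]
width: 0.0635
```

```bash
cat > k.py <<'E'
from h import *
import sys
c=cam("wrist"); o=robot.get_obs(); T=T_tool(o); P=cloud(c); save(c,sys.argv[1])
hsv=cv2.cvtColor(c["img"],cv2.COLOR_RGB2HSV)
near=(np.hypot(P[...,0]-.593,P[...,1]+.1407)<.036)&(c["depth"]>0)
blk=near&(P[...,2]>.13)&(P[...,2]<.25)&(hsv[...,2]<90)
org=near&(hsv[...,0]<18)&(hsv[...,1]>150)&(hsv[...,2]>90)&(P[...,2]>.118)
for n,m in(("black",blk),("orange",org)):
    if m.sum()>5: print(n,m.sum(),"z pct",np.percentile(P[m][:,2],[2,50,90,98]).round(4),"y",np.percentile(P[m][:,1],[2,98]).round(4))
top=near&(P[...,2]>np.percentile(P[org][:,2],98)-.004)&(P[...,2]<np.percentile(P[org][:,2],98)+.004)
r=cv2.minAreaRect((P[top][:,:2]*1000).astype(np.float32)); print("toprect",r, "z",np.median(P[top][:,2]))
print(o["t"],o["tcp_pos"],o["width"],o["contact_force"].round(2))
E
python3 k.py w5.png
```

```text
black 12348 z pct [0.1381 0.2134 0.2486 0.2497] y [-0.1763 -0.1065]
orange 969 z pct [0.1337 0.1602 0.1638 0.1643] y [-0.1653 -0.1177]
toprect ((587.99365234375, -141.35458374023438), (23.431726455688477, 65.06855010986328), 3.3811323642730713) z 0.16326784136263384
13.3 [ 0.59318708 -0.14053495  0.13272502] 0.06356651625118596 [ 0.74 -0.39  0.06]
```

View pics/w5.png

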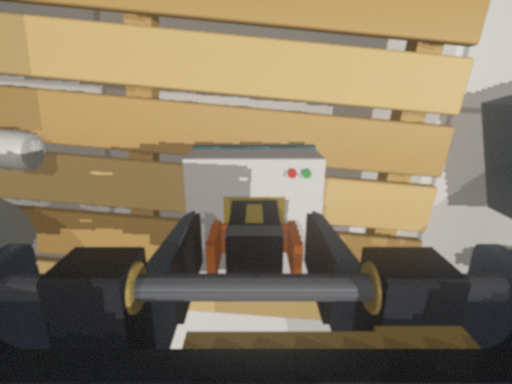

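Tabs have sprung out (orange plates at about 207–221 and 287–301, clear of the pads). The pack's top is at z ≈ 0.1635, so its centre is about 63.5 mm above the charger's origin; an unlatched pack would ride up to about 68. Retreating straight up, then a last check.

Call:
jog_arm(deltas=[{"dx":0,"dy":0,"dz":0.05,"ax":0,"ay":0,"az":0,"claw":66},{"dx":0,"dy":0,"dz":0.15,"ax":0,"ay":0,"az":0,"claw":70},{"dx":0,"dy":0,"dz":0.3,"ax":0,"ay":0,"az":0,"claw":75},{"dx":0,"dy":0,"dz":0.5,"ax":0,"ay":0,"az":0,"claw":80},{"dx":0,"dy":0,"dz":0.65,"ax":0,"ay":0,"az":0,"claw":80},{"dx":0,"dy":0,"dz":0.65,"ax":0,"ay":0,"az":0,"claw":80},{"dx":0,"dy":0,"dz":0.65,"ax":0,"ay":0,"az":0,"claw":80},{"dx":0,"dy":0,"dz":0.65,"ax":0,"ay":0,"az":0,"claw":80}])

```text
t: 14.1
tcp_pos: [0.5925, -0.1403, 0.2618]
ee_rot: [0.001, -0.033, 0.999, -0.001]
contact_force: [-0.3, 1.1, -1.8]
width: 0.0801
```

```bash
python3 k.py w6.png
python3 - <<'E'
from h import *
c=cam("wrist"); P=cloud(c); s=(P[...,2]>.157)&(P[...,2]<.168)&(np.hypot(P[...,0]-.593,P[...,1]+.141)<.03)&(c["depth"]>0)
print(cv2.minAreaRect((P[s][:,:2]*1000).astype(np.float32)),np.median(P[s][:,2]))
A=np.c_[P[s][:,:2],np.ones(s.sum())]; print("tilt",np.linalg.lstsq(A,P[s][:,2],rcond=None)[0][:2])
E
```

```text
black 1095 z pct [0.1352 0.1632 0.1642 0.1646] y [-0.1548 -0.1273]
orange 180 z pct [0.1518 0.1632 0.164  0.1647] y [-0.1646 -0.1172]
toprect ((593.087646484375, -141.2199249267578), (30.895151138305664, 49.985347747802734), 2.688117742538452) z 0.16334009848069395
14.15 [ 0.59252299 -0.14035118  0.26151334] 0.07982687166442022 [ 0.46  0.2  -0.47]
((593.1414794921875, -141.31365966796875), (30.726537704467773, 51.1004753112793), 3.707735300064087) 0.16330265855071127
tilt [0.02715284 0.00389699]
```

View pics/w6.png

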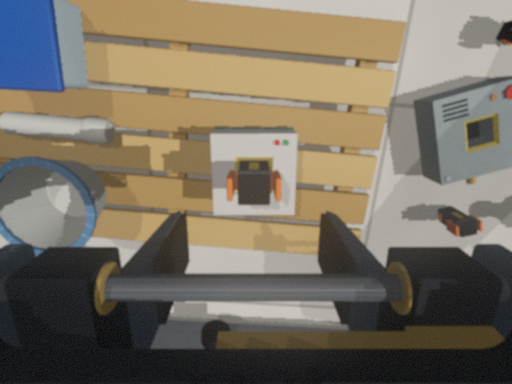

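The pack stands at (254,183) in the charger. It is centred at (593.1, -141.3) mm against the charger's (593.0, -141.1), measures 50–51 mm over the tabs, has yaw 3.7° and tilt 0.03, and sits steady at centre height ≈ 63.3 mm. The neighbours stand where they were. Handing in.

```bash
python3 -c "
from bench import robot
print(robot.close_job())"
```

```text
the job is handed in; nothing more can be done
None
```

The pack is out of the igniter box and, by my last checks, latched upright in the charger. I handed the job in at about 14 s of the 64 s allowed; no verdict was reported.

**What I did:** I closed the fingers on both tabs in small steps, keeping them even by camera and force reading. I then drew the pack straight up and lowered it onto the charger's contacts. Just before release the push was about 7.5 N on the tool, or roughly 9 N on the charger counting the pack's weight. I opened the fingers and backed off straight up.

**Last checks:**
- **Tabs:** 50–51 mm over both, so both are out.
- **Position:** the pack's centre is within about 0.3 mm of the charger's axis and about 63 mm above its origin. An unlatched pack would ride up to about 68 mm.
- **Angle:** yaw is 3.7° against the charger's 3.5–3.9°, and tilt is about 0.03 rad.
- **Contact:** the gripper is well clear.
- **Other kitchen things:** those in the last picture (mortar, pestle, tub) look unmoved. I did not measure them, and the whisk and bottle were not in that view.

**Disagreements and limits:**
- **Cameras:** the top camera put both sockets about 2 mm further in x than the wrist camera. I used the wrist camera, and the fit bore it out.
- **Catches:** I could not see them directly. I took their direction from the matching layout of the two boxes, and the latched height supports it.

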